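# Uncover the gaiwan and dose it from the counter dispenser

### The job

Dose the gaiwan: first take its lid off and leave it balanced, knob up and centred, on the domed lid rest; then swing the dispenser's spout round until its outlet is centred over the open gaiwan, and only then press the dispenser's sprung cap fully down and let it spring back up. Leave the gaiwan where it stands, the lid on its rest and the spout over the gaiwan, do not drop the lid, and do not knock the kettle, pitcher or caddy or press the kettle's button.

Things in the scene. Friction and masses are not known exactly. Their poses are not given: they have to be found in the camera images.
- dispenser: Dispenser fixed to the counter: clear upright bottle 68 mm in diameter (steps in to a neck at z 118 mm) on a steel drip plate 6 mm thick. Origin: on the counter under the bottle's axis; z up. The drip plate runs from the bottle along the dispenser's own -x to 148 mm, 100 mm wide; the gaiwan stands on it. The swivelling spout and the press cap sit on top.
- spout (a joint): Swivel of the spout about the bottle's axis, rad; 0 = along the dispenser's -x, grows counter-clockwise seen from above; -0.7 to 2.6; stays where left (light friction, 0.06 N m). The spout: a level round steel bar 14 mm thick, centreline 148 mm above the counter, from the axis out to 95 mm, then turned down to the outlet; hub radius 18 mm.
- spout_outlet (a point): Outlet of the spout: lower end of the 12 mm down-turned tip, 95 mm from the dispenser's axis, 130 mm above the counter.
- cap (a joint): Travel of the sprung press cap, m: 0 up, 0.012 fully down; 3 N starts it, about 9 N holds it fully down; it springs back by itself.
- cap_top (a point): Centre of the top of the black press cap (44 mm diameter, 16 mm thick) on the dispenser's axis, 189 mm above the counter when up; moves with the cap.
- gaiwan: White porcelain gaiwan (handleless cup), 70 mm in diameter, 62 mm tall, wall 4 mm, loose, 200 g, standing on the drip plate about 95 mm from the dispenser's axis. Origin: centre of its underside; z up.
- lid: Loose white lid, 80 g: disc 72 mm in diameter (z 5 to 10 mm, swelling to 16 mm near the knob), below it a 52 mm boss 5 mm deep that hangs in the gaiwan's mouth, on top an upright cylindrical knob 24 mm in diameter, up to z 34 mm. Origin: centre of the boss's flat underside; z up through the knob. Starts 57 mm above the gaiwan's origin.
- rest: Dark hard silicone lid rest fixed to the counter: a smooth dome (spherical cap, sphere radius 80 mm), 42 mm high, about 140 mm across. Origin: centre of its underside. The lid rests on it with its flat boss on the apex.
- rest_top (a point): Apex of the domed lid rest, 42 mm above the counter.
- pitcher: Bystander: open glass pitcher, 88 mm in diameter, 135 mm tall, handle sticking out to 77 mm from the axis along its +y, small steel pouring spout at -y; stands close to the lid rest. Origin: centre of its underside.
- caddy: Bystander: closed aluminium tea caddy, a cylinder 83 mm in diameter, 137 mm tall, close to the lid rest on the side away from the pitcher. Origin: centre of its underside.
- kettle: Bystander: steel kettle standing on its base, between the dispenser and the lid rest; 124 mm in diameter at the foot, tapering, 163 mm tall to its knob (185 mm above the counter), pouring spout out to 91 mm along its -x, handle out to 108 mm along its +x. Origin: centre of its underside, 22 mm above the counter.
- kettle_button (a joint): Travel of the kettle base's push button, m; 0 up, 0.006 pressed. Not to be pressed.
- kettle_button_top (a point): Top of the steel push button (28 mm diameter) on the front lobe of the kettle's black base (146 mm diameter, 22 mm high).
Things that resemble listed ones, but are neither listed nor needed, are in the scene too. What is shaped like the dispenser but yellow is not meant.

How it is judged:
On the way, in this order (a step that is already met when the one before it is completed fails the run):
1. the lid lies balanced on the dome's apex, knob up, let go (horizontal distance between lid and rest_top below 0.016 m and z of lid in the frame of rest_top between -0.008 and 0.006 m and angle between lid's own z axis and vertical below 0.25 rad and contact force between the fingers and lid below 0.1 N), for 0.3 s.
2. the spout's outlet is over the middle of the open gaiwan, with the lid on its rest (horizontal distance between spout_outlet and gaiwan below 0.018 m and horizontal distance between lid and rest_top below 0.016 m and z of lid in the frame of rest_top between -0.008 and 0.006 m and angle between lid's own z axis and vertical below 0.25 rad), for 0.15 s.
3. the cap is pressed fully down with the spout over the gaiwan (all of step 2 and value of joint cap above 0.009 m), for 0.05 s.
At the end, for the whole second after the job is handed in: The lid lies at rest on the dome, knob up, its centre within 16 mm of the apex and tilted under 0.25 rad; the spout's outlet is at rest within 18 mm (horizontally) of the gaiwan's axis; the cap is back up (under 3 mm down); the gaiwan stands upright (under 0.15 rad), within 20 mm of where it began (all of step 2 and value of joint cap below 0.003 m and distance of gaiwan from where it was at the start of the episode below 0.02 m and angle between gaiwan's own z axis and vertical below 0.15 rad and linear speed of each of lid, gaiwan below 0.03 m/s and angular speed of each of lid, gaiwan below 0.5 rad/s and velocity of joint spout between -0.1 and 0.1 rad/s); the robot touches nothing.
It fails at once if the cap is pressed (over 4 mm) while the spout is not over the gaiwan or the lid is not on its rest (value of joint cap above 0.004 m and not (horizontal distance between spout_outlet and gaiwan below 0.018 m and (horizontal distance between lid and rest_top below 0.02 m and z of lid in the frame of rest_top between -0.008 and 0.006 m and angle between lid's own z axis and vertical below 0.35 rad))).
It fails at once if the lid is dropped on the counter (height (world z) of lid below 0.028 m).
It fails at once if the gaiwan is shifted over 20 mm or tipped (distance of gaiwan from where it was at the start of the episode above 0.02 m or angle between gaiwan's own z axis and vertical above 0.35 rad).
It fails at once if the pitcher, caddy or kettle is knocked (shifted 20 mm or tilted 0.25 rad) ((distance of pitcher from where it was at the start of the episode above 0.02 m or angle between pitcher's own z axis and vertical above 0.25 rad) or (distance of caddy from where it was at the start of the episode above 0.02 m or angle between caddy's own z axis and vertical above 0.25 rad) or (distance of kettle from where it was at the start of the episode above 0.02 m or angle between kettle's own z axis and vertical above 0.25 rad)).
It fails at once if the kettle's button is pressed (value of joint kettle_button above 0.003 m).
It also fails if it takes over 67 s, if anything falls off the work surface, if the arm or the gripper's body presses on something with over 40 N, if the wrist force passes 120 N, or if a joint passes its speed limit or range.

### The arm

A 7-joint arm with a two-finger parallel gripper is mounted at the origin on the work surface. World frame = base frame: x ahead of the robot, y to its left, z up, the work surface at z = 0. Lengths are in m, angles in rad, forces in N, time in s.
With the tool pointing down it reaches from about 0.35 to 0.9 m from the base axis. Payload 8.1 kg.
Tool frame: the origin (TCP) lies midway between the tips of the shut fingers; the grasp point (between the pads) lies 19 mm behind it; z points along the fingers, y is the line along which they close (so a half turn about z gives the same grasp; the last joint's range is limited). The gripper opens to 92 mm and grips with 3 to 60 N. Pads are 19 mm wide; open, the fingers measure 130 mm over their backs; the gripper's body (75 mm by 190 mm) begins 47 mm behind the grasp point.
Start: joints at [1.2, 0.434, 0.025, 1.573, -0.012, 1.134, -0.075], TCP at [0.165, -0.603, 0.227] pointing down, gripper open.
Joint ranges: [-2.62, 2.62], [-0.44, 2.09], [-1.27, 1.32], [0.08, 2.57], [-1.32, 4.46], [0.12, 2], [-2.74, 2.74]. Speed limits (rad/s): [2.22, 2.22, 3.01, 3.01, 3.14, 3.14, 3.14].

### API

Orientations are given as a rotation vector (axis times angle).
In Python, from cell import observe, cams, job gives the robot as it stands. The module is installed in compiled form; this text tells all that it offers.
- The arm moves only by the tool step_arm, never from a script. Its argument "steps" is a list of rows, each a list of 6 numbers: the shift along the world's x, y, z in mm, then the turn, a rotation vector about the world's x, y, z in rad. In form: [[dx, dy, dz, rx, ry, rz], ...]. A call has 1 to 20 rows; each row shifts and turns the commanded pose from where the row before left it; what a row does not reach is not made up. A row lasts 1/12 s, in which the tool goes at most 41.7 mm and 7.16 degrees, less where a joint would pass 70% of its speed; a pose out of reach is approached as far as the arm can. A call with a gripper value outside its range is refused whole. "gripper" is the opening, from 0 (shut) to 1 (fully open), set as the call begins (left out, the last holds). The fingers move at their own pace and stop on an object; "force" is the grip in N (left out, the last holds). Time passes only in rows, so rows that do not move let the fingers close. It gives the time, the measured TCP pose, the force, the opening and the grip force at its end, in the units of the state.
- observe(): the state, without advancing time (a new reading comes with each control period).
- cams.get_image(name): name is "side" or "top"; returns the picture (400x640x3 uint8, red, green, blue); there is no depth.
- cams.get_calibration(name): a dict with "fov_y" (degrees; the focal length in pixels is half the picture's height over the tangent of half this angle, whatever the lens; pixels are square), "cx", "cy" (the principal point, pixels), "world_to_cam" (4x4, takes a point from world to camera coordinates). Camera axes: x right, y up, looking along -z (the intrinsics and any distortion apply to the point x, -y, -z); pixel columns grow to the right and rows downward; lengths in m; the calibration is good to about 2 mm. A picture is of the moment at which its call begins. get_calibration takes no time and is no camera call.
- job.sign_off(): hands the job in; it is judged then, once.
The state is a dict: "clock": time; "joints": joint angles; "dq": joint speeds; "joint_efforts": joint torques, N m; "position": TCP position; "ee_rot": TCP orientation; "force": force on the tool from outside, world axes, zero at the start; "ft_torque": the same for the moment, N m; "width": opening from 0.0 (shut) to 1.0 (fully open); "gripper_force": force on a finger pad.
Only numpy, scipy, OpenCV 4.12 (cv2) and the standard library are available. Lean on these libraries where they do the work, as an engineer would, in place of code of your own. Each camera call takes 0.05 s, during which the arm holds its last target. There are 200 camera calls.

## Working session

There is one attempt and no reset: what is moved stays moved. The work goes in short steps, Python scripts to look and compute and a tool call to move; the robot and the scene stay as the last step left them, time stands still between calls to the robot, and variables do not carry over. Pictures are saved under pics/ and viewed, at most 10 in all, crops included, and the job is handed in when it is done.

Besides the shell and the picture viewer there is one more tool, called after "Request:" by a JSON object that holds its "api" and its "payload". step_arm: Moves the arm, as the interface text tells. Its arguments: {"type":"object","properties":{"steps":{"type":"array","items":{"type":"array","items":{"type":"number"}}},"gripper":{"type":"number"},"force":{"type":"number"}},"required":["steps"]}

```bash
mkdir -p pics
python3 - <<'E'
from cell import observe,cams
import cv2
for n in("side","top"):
    im=cams.get_image(n);cv2.imwrite(f"pics/{n}0.png",im[:,:,::-1]);c=cams.get_calibration(n);print(n,c)
s=observe();print(s)
E
```

```text
side {'fov_y': 43.01462246409887, 'cx': 320.2843052340954, 'cy': 193.71782308998218, 'world_to_cam': array([[-0.99528875, -0.094192  , -0.02298204,  0.60519364],
       [ 0.02913447, -0.51663766,  0.85570831, -0.13785444],
       [-0.09247426,  0.85100728,  0.51694789, -1.44597092],
       [ 0.        ,  0.        ,  0.        ,  1.        ]])}
top {'fov_y': 49.0399750333192, 'cx': 320.33599930462316, 'cy': 206.83647318162173, 'world_to_cam': array([[-2.69760637e-03, -9.99931738e-01,  1.13684626e-02,
        -4.78870454e-02],
       [ 9.86864370e-01, -8.25665786e-04,  1.61548861e-01,
        -6.17384414e-01],
       [-1.61528446e-01,  1.16549259e-02,  9.86799232e-01,
        -1.17000124e+00],
       [ 0.00000000e+00,  0.00000000e+00,  0.00000000e+00,
         1.00000000e+00]])}
{'clock': 0.1, 'joints': array([ 1.20039853,  0.43512902,  0.02494389,  1.5739919 , -0.01161052,
        1.1339787 , -0.07511595]), 'dq': array([ 0.00088433, -0.00218876, -0.00037899, -0.00306105, -0.00203455,
       -0.00115943, -0.00202047]), 'joint_efforts': array([ 3.97892480e-03, -6.69129896e+01,  9.88736227e-01, -3.15148830e+01,
       -6.04352192e-02,  3.74272233e-02,  4.36763082e-05]), 'position': array([ 0.16523261, -0.60230168,  0.22604367]), 'ee_rot': array([-3.11216457e+00, -4.19124439e-01,  4.43804941e-04]), 'force': array([ 0.11581479,  0.2500348 , -1.18930059]), 'ft_torque': array([ 0.02210663,  0.05599628, -0.0368677 ]), 'gripper_force': 0.0, 'width': 0.9999770587016042}
```

View pics/top0.png

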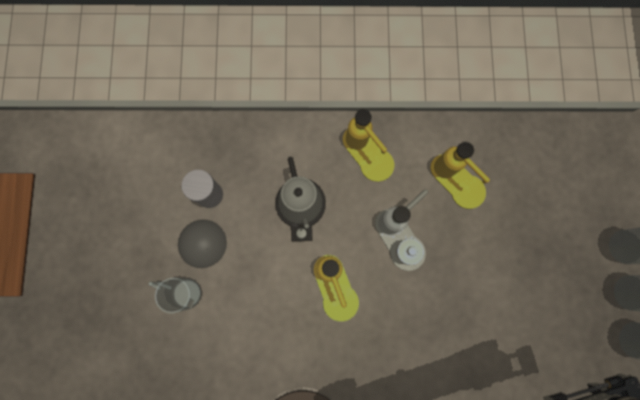

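View pics/side0.png

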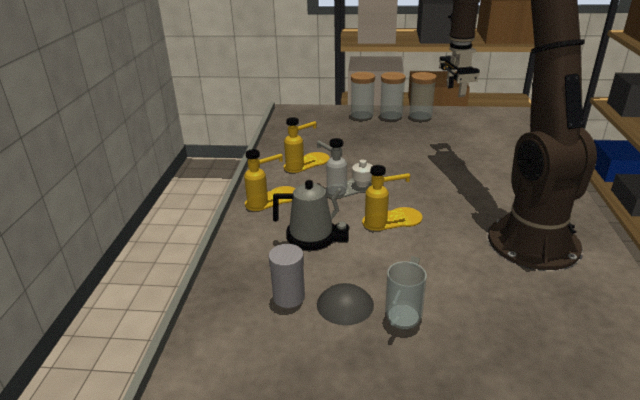

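The top view shows the dispenser cap near (401,214), the lid knob near (410,251), the spout tip near (425,192) and the dome near (202,243). The kettle is at (298,200), the pitcher at (178,294) and the caddy at (198,185). The side view agrees with this. Next I'll zoom in and measure.

```bash
cat > h.py <<'E'
import numpy as np,cv2
from cell import observe,cams
def K(n):
    c=cams.get_calibration(n);return c,200/np.tan(np.radians(c["fov_y"]/2))
def proj(n,p):
    c,f=K(n);q=c["world_to_cam"]@np.r_[p,1];return np.array([c["cx"]+f*q[0]/-q[2],c["cy"]-f*q[1]/-q[2]])
def ray(n,u,v):
    c,f=K(n);W=c["world_to_cam"];R=W[:3,:3];d=R.T@np.array([(u-c["cx"])/f,-(v-c["cy"])/f,-1]);return -R.T@W[:3,3],d
def plane(n,u,v,z):
    o,d=ray(n,u,v);return o+d*(z-o[2])/d[2]
def two(a,b):
    (o,d),(p,e)=ray("top",*a),ray("side",*b);s=np.linalg.lstsq(np.c_[d,-e],p-o,rcond=None)[0];A,B=o+s[0]*d,p+s[1]*e
    return (A+B)/2,np.linalg.norm(A-B)
E
python3 - <<'E'
from h import *
t=cv2.imread("pics/top0.png");s=cv2.imread("pics/side0.png")
def c(im,x,y,w,h,k):return cv2.resize(im[y:y+h,x:x+w],None,fx=k,fy=k,interpolation=cv2.INTER_CUBIC)
o=np.zeros((600,800,3),np.uint8)
a=c(t,365,180,75,100,4);o[:400,:300]=a
a=c(t,145,160,95,160,3);o[:480,300:585]=a
a=c(s,310,130,70,75,3);o[:225,585:795]=a
o=cv2.convertScaleAbs(o,alpha=1.4)
cv2.imwrite("pics/z0.png",o)
p=observe()["position"]
for n in("top","side"):print(n,"TCP",proj(n,p))
print("knob",plane("top",410,251,.097),"cap",plane("top",401,214,.189),"tip",plane("top",425,192,.148))
print("knob2",two((410,251),(363,162)),"cap2",two((401,214),(336,142)))
# dome contour
for nm,(x,y,w,h) in {"dome":(170,210,70,65)}.items():
    g=cv2.cvtColor(t[y:y+h,x:x+w],cv2.COLOR_BGR2GRAY);_,m=cv2.threshold(g,0,255,cv2.THRESH_BINARY_INV+cv2.THRESH_OTSU)
    cs,_=cv2.findContours(m,0,1);k=max(cs,key=cv2.contourArea);e=cv2.fitEllipse(k);print(nm,e[0][0]+x,e[0][1]+y,e)
E
```

```text
top TCP [569.1491533  393.41713119]
side TCP [454.83201907  92.16438466]
knob [ 0.4913971  -0.28473081  0.097     ] cap [ 0.57658549 -0.24590943  0.189     ] tip [ 0.63988963 -0.31793971  0.148     ]
knob2 (array([ 0.49093819, -0.28506192,  0.09537026]), np.float64(0.0011165519364860466)) cap2 (array([ 0.57707802, -0.2467626 ,  0.18467428]), np.float64(0.00028165236093033387))
dome 201.6578426361084 243.35096740722656 ((31.6578426361084, 33.35096740722656), (47.44225311279297, 50.04085922241211), 44.403446197509766)
```

View pics/z0.png

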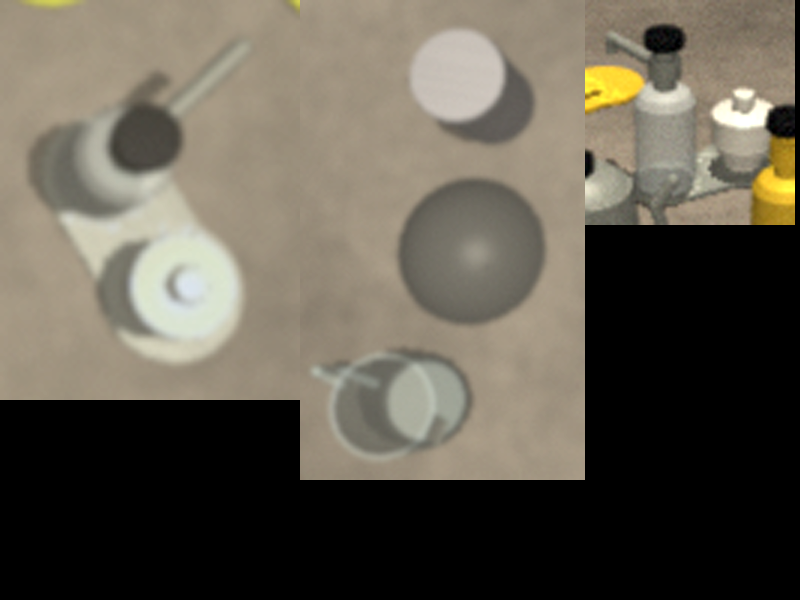

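The crop shows the bottle with its cap at px (401,214.5), the spout pointing up-right to about (426,191), and the lid disc at (411.5,251). The dome sits between the caddy (above it) and the pitcher (below it). Next I'll refine these by mask and check clearances.

Run:
```python
from h import *
t=cv2.imread("pics/top0.png")
def blob(x,y,w,h,f):
    m=f(t[y:y+h,x:x+w].astype(int)).astype(np.uint8)*255
    cs,_=cv2.findContours(m,0,1);k=max(cs,key=cv2.contourArea);(a,b),r=cv2.minEnclosingCircle(k);e=cv2.fitEllipse(k)
    return e[0][0]+x,e[0][1]+y,e[1],r
l=blob(385,230,45,50,lambda i:(i.min(2)>145));print("lid",l,plane("top",l[0],l[1],.071))
c=blob(385,200,30,30,lambda i:(i.max(2)<60));print("cap",c,plane("top",c[0],c[1],.187))
print("dome@0",plane("top",202,243.6,0),"hilite",plane("top",203,244,.042))
print("kettle knob",plane("top",298,192,.185),"caddy",plane("top",197.5,185,.137),"pitcher rim",plane("top",173,295,.135),"yellow cap",plane("top",331,268,.189))
p=plane("top",202,243.6,0)
print([proj("side",p+[0,0,.042]),proj("top",p+[0,0,.042])])
for q,z in(((425.5,190.5),.148),):print("tip",plane("top",*q,z))
print("f",K("top")[1])
```

```text
lid (411.61444664001465, 252.42980766296387, (21.043684005737305, 24.499736785888672), 12.698774337768555) [ 0.48914469 -0.29457054  0.071     ]
cap (400.72539710998535, 214.25030517578125, (14.1326904296875, 16.012840270996094), 8.403837203979492) [ 0.57625583 -0.24560661  0.187     ]
dome@0 [0.51958977 0.28825166 0.        ] hilite [0.51515456 0.2746473  0.042     ]
kettle knob [0.63268338 0.00801422 0.185     ] caddy [0.66085259 0.27083654 0.137     ] pitcher rim [0.38075134 0.32044961 0.135     ] yellow cap [ 0.44529334 -0.07263498  0.189     ]
[array([345.07613547, 291.21246552]), array([198.11690043, 242.3997501 ])]
tip [ 0.64383396 -0.31939712  0.148     ]
f 438.4545497403957
```

Request:
{"api": "step_arm", "payload": {"steps": [[20, 20, 0, 0, 0, 0], [20, 20, 0, 0, 0, 0], [20, 20, 0, 0, 0, 0], [20, 20, 0, 0, 0, 0], [20, 20, 0, 0, 0, 0], [20, 20, 0, 0, 0, 0], [20, 20, 0, 0, 0, 0], [20, 20, 0, 0, 0, 0], [20, 20, 0, 0, 0, 0], [20, 20, 0, 0, 0, 0], [20, 20, 0, 0, 0, 0], [20, 20, 0, 0, 0, 0], [20, 20, 0, 0, 0, 0], [20, 20, 0, 0, 0, 0], [20, 15, 0, 0, 0, 0], [20, 10, 0, 0, 0, 0], [5, 6, 0, 0, 0, 0], [0, 0, 0, 0, 0, 0]], "gripper": 1}}

```text
clock: 1.6
position: [0.4917, -0.2896, 0.2263]
ee_rot: [-3.112, -0.425, 0.0]
force: [-0.1, -0.1, -0.8]
width: 1.0
gripper_force: 0.0
```

Request:
{"api": "step_arm", "payload": {"steps": [[0, 0, -20, 0, 0, 0], [0, 0, -20, 0, 0, 0], [0, 0, -20, 0, 0, 0], [0, 0, -20, 0, 0, 0], [0, 0, -10, 0, 0, 0], [0, 0, 0, 0, 0, 0]]}}

```text
clock: 2.1
position: [0.4877, -0.2921, 0.1345]
ee_rot: [-3.112, -0.417, 0.007]
force: [-0.2, -1.1, 1.7]
width: 1.002
gripper_force: 0.0
```

Run:
```python
from h import *
s=observe();print(s["position"],s["joints"],s["ee_rot"],s["clock"])
o=np.zeros((600,800,3),np.uint8)
for i,(n,x,y) in enumerate((("top",365,180),("side",320,110))):
    im=cams.get_image(n)[:,:,::-1].copy();cv2.imwrite(f"pics/{n}1.png",im)
    a=cv2.resize(im[y:y+120,x:x+80],None,fx=5,fy=5,interpolation=cv2.INTER_CUBIC);o[:,i*400:i*400+400]=a
    print(n,(proj(n,s["position"])-[x,y])*5)
cv2.imwrite("pics/z1.png",cv2.convertScaleAbs(o,alpha=1.4))
```

```text
[ 0.48774686 -0.29213996  0.13451231] [ 0.54527168  0.44629188 -0.13710871  1.81037486  0.07637053  0.89465372
 -0.93127512] [-3.11181787 -0.41664083  0.00661246] 2.1
top [255.38927358 357.57591054]
side [220.48020467 202.23646335]
```

View pics/z1.png

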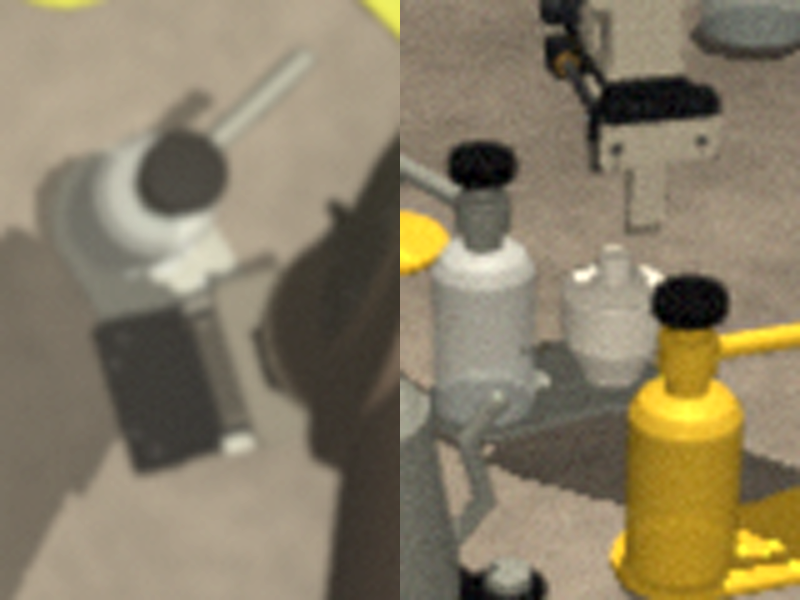

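The side crop shows the open fingers straight above the lid, with the knob at crop (616,247), within about 3 mm of the plan. I'll descend and grip.

Request:
{"api": "step_arm", "payload": {"steps": [[0, 0, -15, 0, 0, 0], [0, 0, -15, 0, 0, 0], [0, 0, -12, 0, 0, 0], [0, 0, -8, 0, 0, 0], [0, 0, 0, 0, 0, 0], [0, 0, 0, 0, 0, 0], [0, 0, 0, 0, 0, 0]]}}

```text
clock: 2.78
position: [0.491, -0.2921, 0.0879]
ee_rot: [3.112, 0.419, 0.002]
force: [-0.2, -0.3, -0.4]
width: 1.0
gripper_force: 0.0
```

Run:
```python
from h import *
s=observe();print(s["position"],s["force"],s["width"])
```

```text
[ 0.49103775 -0.29214943  0.08788097] [-0.22036471 -0.27407897 -0.36660335] 1.0000785607563376
```

Request:
{"api": "step_arm", "payload": {"steps": [[0, 0, -5, 0, 0, 0], [0, 0, 0, 0, 0, 0], [0, 0, 0, 0, 0, 0]]}}

```text
clock: 3.03
position: [0.4903, -0.2918, 0.0818]
ee_rot: [3.113, 0.419, -0.0]
force: [0.2, -0.1, 0.1]
width: 0.999
gripper_force: 0.0
```

Request:
{"api": "step_arm", "payload": {"steps": [[0, 0, 0, 0, 0, 0], [0, 0, 0, 0, 0, 0], [0, 0, 0, 0, 0, 0], [0, 0, 0, 0, 0, 0], [0, 0, 0, 0, 0, 0], [0, 0, 0, 0, 0, 0], [0, 0, 0, 0, 0, 0], [0, 0, 0, 0, 0, 0], [0, 0, 0, 0, 0, 0], [0, 0, 0, 0, 0, 0]], "gripper": 0, "force": 15}}

```text
clock: 3.87
position: [0.4904, -0.2917, 0.0817]
ee_rot: [3.113, 0.419, -0.0]
force: [0.2, 0.1, 0.1]
width: 0.324
gripper_force: 0.0
```

Request:
{"api": "step_arm", "payload": {"steps": [[0, 0, 0, 0, 0, 0], [0, 0, 0, 0, 0, 0], [0, 0, 0, 0, 0, 0], [0, 0, 0, 0, 0, 0], [0, 0, 0, 0, 0, 0]]}}

```text
clock: 4.28
position: [0.4904, -0.2918, 0.0817]
ee_rot: [3.113, 0.419, 0.0]
force: [0.3, 0.2, -0.1]
width: 0.259
gripper_force: 15.0
```

Request:
{"api": "step_arm", "payload": {"steps": [[0, 0, 5, 0, 0, 0], [0, 0, 8, 0, 0, 0], [0, 0, 10, 0, 0, 0], [0, 0, 15, 0, 0, 0], [0, 0, 20, 0, 0, 0], [0, 0, 20, 0, 0, 0], [0, 0, 20, 0, 0, 0], [0, 0, 20, 0, 0, 0], [0, 0, 20, 0, 0, 0], [0, 0, 20, 0, 0, 0], [0, 0, 15, 0, 0, 0], [0, 0, 10, 0, 0, 0], [0, 0, 0, 0, 0, 0], [0, 0, 0, 0, 0, 0]]}}

```text
clock: 5.45
position: [0.4904, -0.2917, 0.2651]
ee_rot: [3.113, 0.419, 0.001]
force: [0.5, -0.6, -2.0]
width: 0.255
gripper_force: 15.0
```

Run:
```python
from h import *
s=observe();print(s["position"])
o=np.zeros((600,800,3),np.uint8)
for i,(n,x,y) in enumerate((("top",365,180),("side",320,70))):
    im=cams.get_image(n)[:,:,::-1].copy();cv2.imwrite(f"pics/{n}2.png",im)
    o[:,i*400:i*400+400]=cv2.resize(im[y:y+120,x:x+80],None,fx=5,fy=5,interpolation=cv2.INTER_CUBIC)
cv2.imwrite("pics/z2.png",cv2.convertScaleAbs(o,alpha=1.4))
```

```text
[ 0.49037897 -0.29172756  0.2651418 ]
```

View pics/z2.png

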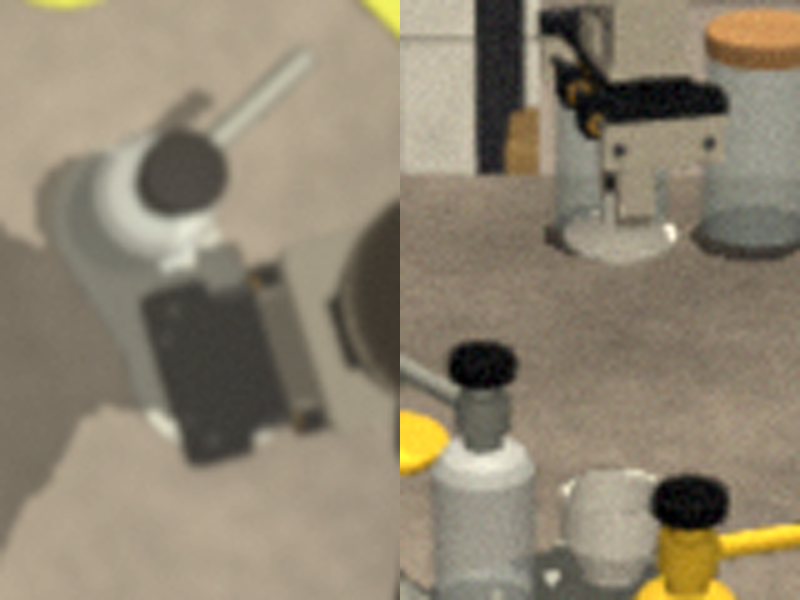

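The lid is held level at side crop (617,235), and the gaiwan is still in place. I'll carry the lid over to the rest.

Request:
{"api": "step_arm", "payload": {"steps": [[0, 10, 0, 0, 0, 0], [0, 20, 0, 0, 0, 0], [0, 30, 0, 0, 0, 0], [0, 30, 0, 0, 0, -0.02], [0, 30, 0, 0, 0, -0.02], [0, 30, 0, 0, 0, -0.02], [0, 30, 0, 0, 0, -0.02], [0, 30, 0, 0, 0, -0.02], [2, 30, 0, 0, 0, -0.02], [3, 30, 0, 0, 0, -0.02], [3, 30, 0, 0, 0, -0.02], [3, 30, 0, 0, 0, -0.02], [3, 30, 0, 0, 0, -0.02], [3, 30, 0, 0, 0, -0.02], [3, 30, 0, 0, 0, -0.02], [3, 30, 0, 0, 0, -0.02], [3, 30, 0, 0, 0, 0], [3, 30, 0, 0, 0, 0], [0, 30, 0, 0, 0, 0], [0, 20, 0, 0, 0, 0]]}}

```text
clock: 7.22
position: [0.5176, 0.2721, 0.2637]
ee_rot: [-3.141, -0.017, 0.003]
force: [-0.2, 0.2, -0.9]
width: 0.255
gripper_force: 15.0
```

Request:
{"api": "step_arm", "payload": {"steps": [[0, 15, 0, 0, 0, 0], [0, 5, 0, 0, 0, 0], [0, 0, -20, 0, 0, 0], [0, 0, -25, 0, 0, 0], [0, 0, -25, 0, 0, 0], [0, 0, -25, 0, 0, 0], [0, 0, -20, 0, 0, 0], [0, 0, -20, 0, 0, 0], [0, 0, 0, 0, 0, 0], [0, 0, 0, 0, 0, 0], [0, 0, 0, 0, 0, 0]]}}

```text
clock: 8.13
position: [0.52, 0.288, 0.1308]
ee_rot: [-3.141, -0.011, -0.002]
force: [-0.5, 0.2, -0.3]
width: 0.253
gripper_force: 15.0
```

Run:
```python
from h import *
s=observe();P=s["position"];print(P,s["ee_rot"])
o=np.zeros((600,800,3),np.uint8)
for i,(n,x,y) in enumerate((("top",155,190),("side",310,220))):
    im=cams.get_image(n)[:,:,::-1].copy();cv2.imwrite(f"pics/{n}3.png",im)
    o[:,i*400:i*400+400]=cv2.resize(im[y:y+120,x:x+80],None,fx=5,fy=5,interpolation=cv2.INTER_CUBIC)
    print(n,"lid c",(proj(n,[P[0],P[1],P[2]-.0187])-[x,y])*5,"apex",(proj(n,[.5196,.288,.042])-[x,y])*5)
    for nm,c,r,z in(("dome",(.5196,.288),.0704,0),("lid",P[:2],.036,P[2]-.0187+.005)):
        a=np.linspace(0,2*np.pi,60);q=np.array([proj(n,[c[0]+r*np.cos(t),c[1]+r*np.sin(t),z]) for t in a])-[x,y];q*=5
        print(n,nm,q.min(0).round(),q.max(0).round())
cv2.imwrite("pics/z3.png",cv2.convertScaleAbs(o,alpha=1.4))
```

```text
[0.5199508  0.28800759 0.13081889] [-3.14131287e+00 -1.09797429e-02 -1.50658443e-03]
top lid c [180.52648857 250.31276667] apex [216.04302075 261.97939689]
top dome [111. 146.] [359. 392.]
top lid [108. 180.] [248. 319.]
side lid c [174.97799921 242.6618579 ] apex [175.38691395 355.70741249]
side dome [ 32. 324.] [319. 526.]
side lid [ 98. 186.] [252. 285.]
```

View pics/z3.png

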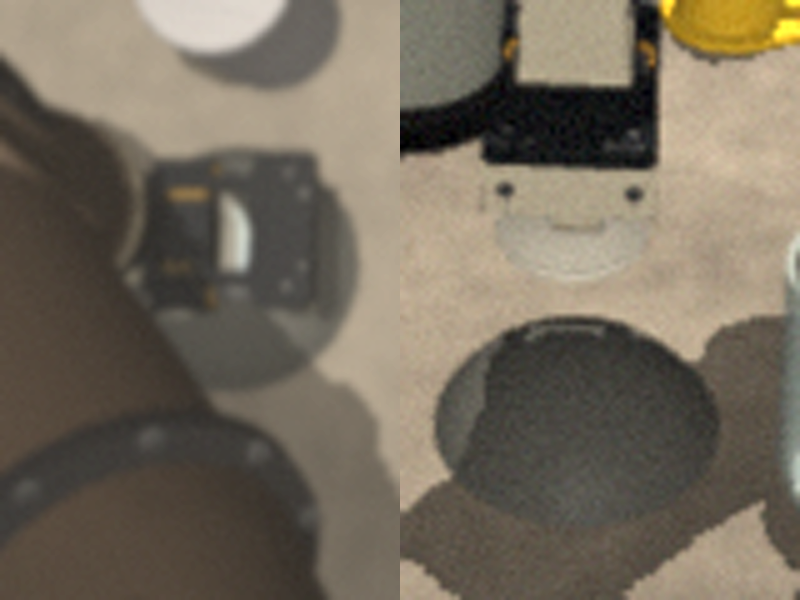

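The side crop shows the lid outline at x 497–650 and the dome at 435–719. Both match the predicted outlines within about 1 px, so the lid is over the apex. I'll lower it.

Request:
{"api": "step_arm", "payload": {"steps": [[0, 0, -15, 0, 0, 0], [0, 0, -20, 0, 0, 0], [0, 0, -15, 0, 0, 0], [0, 0, -10, 0, 0, 0], [0, 0, -5, 0, 0, 0], [0, 0, 0, 0, 0, 0], [0, 0, 0, 0, 0, 0], [0, 0, 0, 0, 0, 0]]}}

```text
clock: 8.9
position: [0.52, 0.2888, 0.0658]
ee_rot: [-3.141, -0.012, -0.002]
force: [0.0, -0.2, -1.0]
width: 0.254
gripper_force: 15.0
```

Request:
{"api": "step_arm", "payload": {"steps": [[0, 0, -1, 0, 0, 0], [0, 0, -1, 0, 0, 0], [0, 0, -1, 0, 0, 0], [0, 0, 0, 0, 0, 0], [0, 0, 0, 0, 0, 0]]}}

```text
clock: 9.32
position: [0.5193, 0.2882, 0.0617]
ee_rot: [3.141, 0.012, -0.0]
force: [0.4, 0.6, -1.0]
width: 0.255
gripper_force: 15.0
```

Request:
{"api": "step_arm", "payload": {"steps": [[0, 0, -1, 0, 0, 0], [0, 0, 0, 0, 0, 0], [0, 0, 0, 0, 0, 0]]}}

```text
clock: 9.57
position: [0.5194, 0.2882, 0.0607]
ee_rot: [3.142, 0.012, 0.0]
force: [0.1, 0.2, -1.9]
width: 0.258
gripper_force: 15.0
```

Request:
{"api": "step_arm", "payload": {"steps": [[0, 0, -1, 0, 0, 0], [0, 0, 0, 0, 0, 0], [0, 0, 0, 0, 0, 0]]}}

```text
clock: 9.82
position: [0.5197, 0.2883, 0.0605]
ee_rot: [-3.141, -0.012, -0.001]
force: [-1.6, -1.7, 6.8]
width: 0.254
gripper_force: 15.0
```

Contact at the expected height. I'll ease off and release slowly.

Request:
{"api": "step_arm", "payload": {"steps": [[0, 0, 0.6, 0, 0, 0], [0, 0, 0, 0, 0, 0], [0, 0, 0, 0, 0, 0]], "force": 3}}

```text
clock: 10.07
position: [0.5195, 0.2883, 0.0605]
ee_rot: [-3.141, -0.012, -0.001]
force: [-0.2, 0.3, 3.1]
width: 0.261
gripper_force: 3.0
```

Request:
{"api": "step_arm", "payload": {"steps": [[0, 0, 0, 0, 0, 0], [0, 0, 0, 0, 0, 0], [0, 0, 0, 0, 0, 0], [0, 0, 0, 0, 0, 0], [0, 0, 0, 0, 0, 0], [0, 0, 0, 0, 0, 0], [0, 0, 0, 0, 0, 0], [0, 0, 0, 0, 0, 0], [0, 0, 0, 0, 0, 0], [0, 0, 0, 0, 0, 0]], "gripper": 0.7}}

```text
clock: 10.9
position: [0.5194, 0.2883, 0.0603]
ee_rot: [3.142, 0.012, 0.0]
force: [0.0, -0.4, -0.6]
width: 0.697
gripper_force: 0.0
```

Run:
```python
from h import *
s=observe();print(s["position"],s["force"],s["width"])
im=cams.get_image("side")[:,:,::-1]
cv2.imwrite("pics/z4.png",cv2.convertScaleAbs(cv2.resize(im[220:340,300:400],None,fx=5,fy=5,interpolation=cv2.INTER_CUBIC),alpha=1.4))
```

```text
[0.51935562 0.28828139 0.06034697] [ 0.00296038 -0.40954696 -0.62933862] 0.6967454956762373
```

View pics/z4.png

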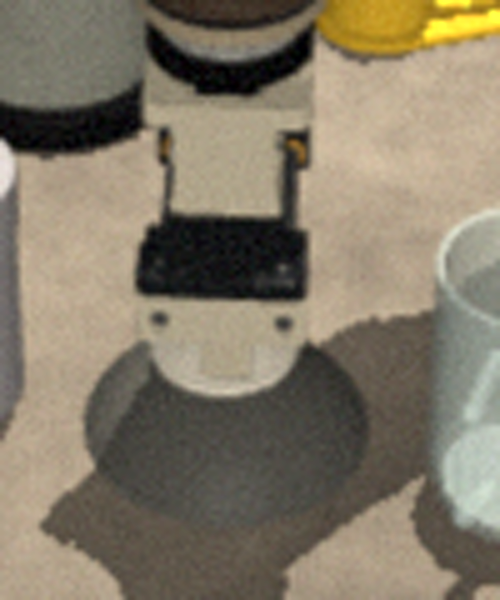

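The lid sits centred on the dome, at crop (225,360). I'll retreat straight up, then go to the spout.

Request:
{"api": "step_arm", "payload": {"steps": [[0, 0, 5, 0, 0, 0], [0, 0, 10, 0, 0, 0], [0, 0, 20, 0, 0, 0], [0, 0, 25, 0, 0, 0], [0, 0, 25, 0, 0, 0], [0, 0, 25, 0, 0, 0], [0, 0, 25, 0, 0, 0], [0, 0, 25, 0, 0, 0], [0, 0, 25, 0, 0, 0], [0, 0, 15, 0, 0, 0], [0, 0, 10, 0, 0, 0], [0, 0, 0, 0, 0, 0]]}}

```text
clock: 11.95
position: [0.5201, 0.289, 0.2733]
ee_rot: [-3.139, -0.012, -0.006]
force: [-1.0, 0.5, -1.1]
width: 0.702
gripper_force: 0.0
```

Request:
{"api": "step_arm", "payload": {"steps": [[0, -15, 0, 0, 0, 0.1], [5, -28, 0, 0, 0, 0.1], [5, -28, 0, 0, 0, 0.1], [5, -28, 0, 0, 0, 0.1], [5, -28, 0, 0, 0, 0.1], [5, -28, 0, 0, 0, 0.1], [5, -28, 0, 0, 0, 0.1], [5, -28, 0, 0, 0, 0.1], [5, -28, 0, 0, 0, 0.1], [5, -28, 0, 0, 0, 0.1], [5, -28, 0, 0, 0, 0.1], [5, -28, 0, 0, 0, 0.1], [5, -28, 0, 0, 0, 0.1], [5, -28, 0, 0, 0, 0.1], [5, -28, 0, 0, 0, 0.1], [5, -28, 0, 0, 0, 0.1], [5, -28, 0, 0, 0, 0.1], [5, -28, 0, 0, 0, 0.1], [5, -28, 0, 0, 0, 0.1], [5, -28, 0, 0, 0, 0.1]], "gripper": 0.45}}

```text
clock: 13.62
position: [0.6138, -0.2601, 0.269]
ee_rot: [-1.679, -2.653, 0.001]
force: [0.6, -0.4, -0.4]
width: 0.452
gripper_force: 0.0
```

Request:
{"api": "step_arm", "payload": {"steps": [[8, -25, 0, 0, 0, 0.1], [0, -12, 0, 0, 0, 0.1], [0, 0, 0, 0, 0, 0.1], [0, 0, 0, 0, 0, 0], [0, 0, 0, 0, 0, 0], [0, 0, 0, 0, 0, 0]]}}

```text
clock: 14.12
position: [0.6223, -0.2947, 0.2698]
ee_rot: [-1.275, -2.87, -0.001]
force: [0.1, -0.0, 0.1]
width: 0.453
gripper_force: 0.0
```

Run:
```python
from h import *
from scipy.spatial.transform import Rotation as R
s=observe();print(s["position"],s["joints"],R.from_rotvec(s["ee_rot"]).as_matrix()[:,1],s["width"])
im=cams.get_image("side")[:,:,::-1];cv2.imwrite("pics/side5.png",im)
t=cams.get_image("top")[:,:,::-1];cv2.imwrite("pics/top5.png",t)
o=np.zeros((600,800,3),np.uint8)
o[:,:400]=cv2.resize(im[95:215,305:385],None,fx=5,fy=5,interpolation=cv2.INTER_CUBIC)
o[:300,400:]=cv2.resize(t[170:245,370:470],None,fx=4,fy=4,interpolation=cv2.INTER_CUBIC)
o[300:,400:]=cv2.resize(im[250:350,270:403],(400,300),interpolation=cv2.INTER_CUBIC)
cv2.imwrite("pics/z5.png",cv2.convertScaleAbs(o,alpha=1.4))
a=np.radians(-47.7);e=np.array([np.cos(a),np.sin(a),0]);c=np.array([.577,-.2457,.148])
for r in(.068,.095):print(r,(c+r*e),(proj("side",c+r*e)-[305,95])*5)
```

```text
[ 0.62225625 -0.29473798  0.26982758] [ 0.74185945  0.60155456 -0.66266139  1.29046095  0.36254685  1.36951362
  0.82906975] [7.41898497e-01 6.70512202e-01 8.62939299e-05] 0.45304642005827467
0.068 [ 0.62276485 -0.29599491  0.148     ] [ 91.29723857 251.96886171]
0.095 [ 0.64093619 -0.31596495  0.148     ] [ 66.9098968  238.41262641]
```

View pics/z5.png

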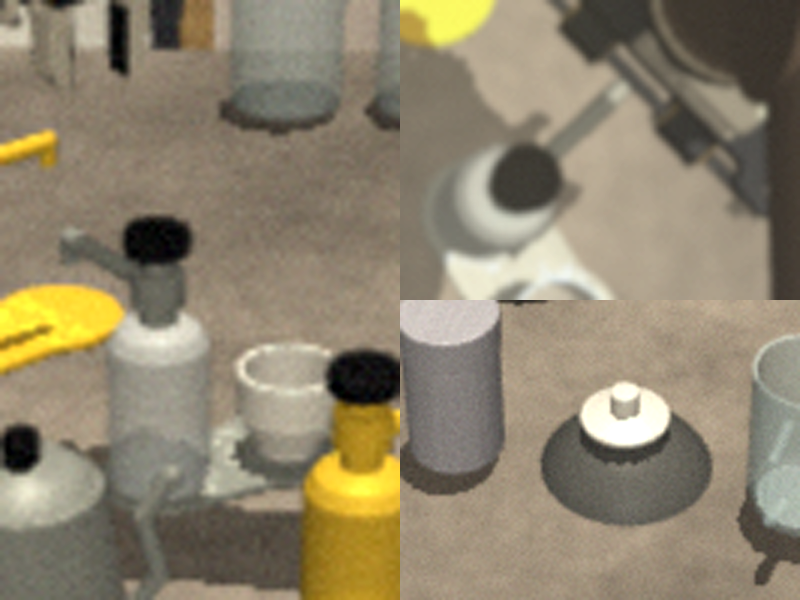

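The lid rests level on the dome. The spout end is at side crop (68,238), where predicted. I'll descend to straddle the bar.

Request:
{"api": "step_arm", "payload": {"steps": [[0, -1, -20, 0, 0, 0], [0, 0, -20, 0, 0, 0], [0, 0, -20, 0, 0, 0], [0, 0, -20, 0, 0, 0], [0, 0, -15, 0, 0, 0], [0, 0, -10, 0, 0, 0], [0, 0, -10, 0, 0, 0], [0, 0, -10, 0, 0, 0], [0, 0, -7, 0, 0, 0], [0, 0, 0, 0, 0, 0], [0, 0, 0, 0, 0, 0]]}}

```text
clock: 15.13
position: [0.6224, -0.2967, 0.1384]
ee_rot: [-1.272, -2.872, -0.0]
force: [0.5, -0.7, -0.5]
width: 0.454
gripper_force: 0.0
```

Request:
{"api": "step_arm", "payload": {"steps": [[0, 0, 0, 0, 0, 0], [0, 0, 0, 0, 0, 0], [0, 0, 0, 0, 0, 0], [0, 0, 0, 0, 0, 0]], "gripper": 0.25}}

```text
clock: 15.47
position: [0.6226, -0.2968, 0.1389]
ee_rot: [1.272, 2.872, 0.0]
force: [0.2, -0.1, 0.3]
width: 0.262
gripper_force: 0.0
```

Run:
```python
from h import *
s=observe();print(s["position"],s["force"],s["ft_torque"],s["width"])
a0,a1=-47.7,-152.1
c=np.array([577,-245.7]);A=np.radians(np.linspace(a0,a1,19));p=c+68*np.c_[np.cos(A),np.sin(A)]
print(np.c_[np.diff(p,axis=0).round(1)].tolist(),np.diff(A)[0],p[-1])
```

```text
[ 0.6226036  -0.29683049  0.13885915] [ 0.22925861 -0.10220342  0.28267447] [ 0.06316934 -0.11533816  0.02531556] 0.26201328998895207
[[-5.3, -4.4], [-5.7, -3.8], [-6.1, -3.2], [-6.4, -2.6], [-6.6, -1.9], [-6.8, -1.2], [-6.9, -0.6], [-6.9, 0.1], [-6.8, 0.8], [-6.7, 1.5], [-6.5, 2.2], [-6.3, 2.8], [-5.9, 3.5], [-5.6, 4.0], [-5.1, 4.6], [-4.6, 5.1], [-4.1, 5.5], [-3.5, 5.9]] -0.10122909661567103 [ 516.90393715 -277.51922737]
```

Request:
{"api": "step_arm", "payload": {"steps": [[-5.3, -4.4, 0, 0, 0, -0.101], [-5.7, -3.8, 0, 0, 0, -0.101], [-6.1, -3.2, 0, 0, 0, -0.101], [-6.4, -2.6, 0, 0, 0, -0.101], [-6.6, -1.9, 0, 0, 0, -0.101], [-6.8, -1.2, 0, 0, 0, -0.101], [-6.9, -0.6, 0, 0, 0, -0.101], [-6.9, 0.1, 0, 0, 0, -0.101], [-6.8, 0.8, 0, 0, 0, -0.101], [0, 0, 0, 0, 0, 0]]}}

```text
clock: 16.3
position: [0.5642, -0.3134, 0.1388]
ee_rot: [2.409, 2.016, -0.0]
force: [1.2, -0.4, 0.3]
width: 0.25
gripper_force: 0.0
```

Request:
{"api": "step_arm", "payload": {"steps": [[-6.7, 1.5, 0, 0, 0, -0.101], [-6.5, 2.2, 0, 0, 0, -0.101], [-6.3, 2.8, 0, 0, 0, -0.101], [-5.9, 3.5, 0, 0, 0, -0.101], [-5.6, 4.0, 0, 0, 0, -0.101], [-5.1, 4.6, 0, 0, 0, -0.101], [-4.6, 5.1, 0, 0, 0, -0.101], [-4.1, 5.5, 0, 0, 0, -0.101], [-3.5, 5.9, 0, 0, 0, -0.101], [0, 0, 0, 0, 0, 0], [0, 0, 0, 0, 0, 0], [0, 0, 0, 0, 0, 0]]}}

```text
clock: 17.3
position: [0.5169, -0.2787, 0.1384]
ee_rot: [3.046, 0.769, 0.0]
force: [-0.4, 0.6, -0.1]
width: 0.251
gripper_force: 0.0
```

Request:
{"api": "step_arm", "payload": {"steps": [[0, 0, 0, 0, 0, 0], [0, 0, 0, 0, 0, 0], [0, 0, 0, 0, 0, 0], [0, 0, 0, 0, 0, 0], [0, 0, 0, 0, 0, 0]], "gripper": 0.1, "force": 5}}

```text
clock: 17.72
position: [0.5166, -0.2789, 0.1383]
ee_rot: [3.048, 0.761, 0.0]
force: [1.1, -1.8, -0.7]
width: 0.152
gripper_force: 5.0
```

Run:
```python
from h import *
s=observe();print(s["position"],s["ee_rot"],s["force"],s["ft_torque"],s["width"])
```

```text
[ 0.51659664 -0.27893842  0.13828409] [3.04750298e+00 7.61453478e-01 6.47663108e-05] [ 1.11907729 -1.82456783 -0.67783045] [-0.40993425 -0.15062997 -0.06004278] 0.15186454289252194
```

The fingers closed to 14 mm, which is the bar's thickness. I'll open, lift clear and verify.

Request:
{"api": "step_arm", "payload": {"steps": [[0, 0, 0, 0, 0, 0], [0, 0, 0, 0, 0, 0], [0, 0, 0, 0, 0, 0], [0, 0, 0, 0, 0, 0], [0, 0, 0, 0, 0, 0]], "gripper": 0.4}}

```text
clock: 18.13
position: [0.5165, -0.2782, 0.1383]
ee_rot: [-3.048, -0.762, 0.0]
force: [0.3, -0.1, 0.9]
width: 0.394
gripper_force: 0.0
```

Request:
{"api": "step_arm", "payload": {"steps": [[0, 0, 10, 0, 0, 0], [0, 0, 20, 0, 0, 0], [0, 0, 20, 0, 0, 0], [0, 0, 25, 0, 0, 0], [0, 0, 20, 0, 0, 0], [0, 0, 15, 0, 0, 0], [0, 0, 0, 0, 0, 0], [0, 0, 0, 0, 0, 0]]}}

```text
clock: 18.8
position: [0.517, -0.2786, 0.2496]
ee_rot: [3.046, 0.761, 0.003]
force: [-0.5, -0.1, -0.7]
width: 0.398
gripper_force: 0.0
```

Run:
```python
from h import *
s=observe();print(s["position"],s["width"])
im=cams.get_image("side")[:,:,::-1];cv2.imwrite("pics/side6.png",im)
t=cams.get_image("top")[:,:,::-1];cv2.imwrite("pics/top6.png",t)
o=np.zeros((600,800,3),np.uint8)
o[:,:400]=cv2.resize(im[95:215,305:385],None,fx=5,fy=5,interpolation=cv2.INTER_CUBIC)
o[:300,400:]=cv2.resize(t[200:275,370:470],None,fx=4,fy=4,interpolation=cv2.INTER_CUBIC)
o[300:,400:]=cv2.resize(im[250:350,270:403],(400,300),interpolation=cv2.INTER_CUBIC)
cv2.imwrite("pics/z6.png",cv2.convertScaleAbs(o,alpha=1.4))
for p in([.4938,-.2916,.130],[.4905,-.2915,.068],[.577,-.2457,.189]):print(p,(proj("side",p)-[305,95])*5)
```

```text
[ 0.51700758 -0.27856529  0.24961713] 0.3981653664624897
[0.4938, -0.2916, 0.13] [286.10100233 283.56521019]
[0.4905, -0.2915, 0.068] [289.20408821 366.68666299]
[0.577, -0.2457, 0.189] [154.74221225 229.49797401]
```

View pics/z6.png

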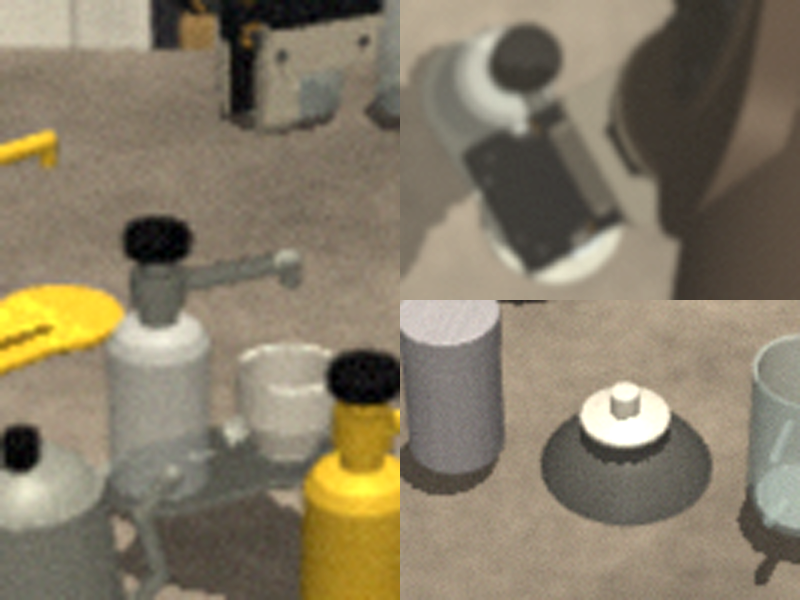

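The outlet is at side crop (288,285) and the gaiwan mouth is centred near (287,366), both matching the plan. The lid is still balanced. Now the cap.

Request:
{"api": "step_arm", "payload": {"steps": [[10, 6, 0, 0, 0, 0], [15, 8, 0, 0, 0, 0], [15, 8, 0, 0, 0, 0], [12, 7, 0, 0, 0, 0], [8, 4, 0, 0, 0, 0], [0, 0, -10, 0, 0, 0], [0, 0, -15, 0, 0, 0], [0, 0, -15, 0, 0, 0], [0, 0, -10, 0, 0, 0], [0, 0, 0, 0, 0, 0], [0, 0, 0, 0, 0, 0]], "gripper": 0}}

```text
clock: 19.82
position: [0.576, -0.2456, 0.1977]
ee_rot: [-3.047, -0.761, 0.002]
force: [0.4, -0.8, 0.1]
width: 0.004
gripper_force: 0.0
```

Request:
{"api": "step_arm", "payload": {"steps": [[0, 0, -3, 0, 0, 0], [0, 0, -3, 0, 0, 0], [0, 0, -3, 0, 0, 0], [0, 0, -3, 0, 0, 0], [0, 0, 0, 0, 0, 0], [0, 0, 0, 0, 0, 0]]}}

```text
clock: 20.32
position: [0.5769, -0.2456, 0.1868]
ee_rot: [3.047, 0.761, 0.001]
force: [-0.2, -0.7, 4.3]
width: 0.003
gripper_force: 2.0
```

Contact at z ≈ 0.188, as expected. I'll press on to the stop.

Request:
{"api": "step_arm", "payload": {"steps": [[0, 0, -3, 0, 0, 0], [0, 0, -3, 0, 0, 0], [0, 0, -2, 0, 0, 0], [0, 0, -2, 0, 0, 0], [0, 0, -1, 0, 0, 0], [0, 0, 0, 0, 0, 0], [0, 0, 0, 0, 0, 0]]}}

```text
clock: 20.9
position: [0.577, -0.2456, 0.1773]
ee_rot: [3.047, 0.761, 0.002]
force: [-4.0, 2.3, 15.1]
width: 0.008
gripper_force: 7.4
```

The cap is at its stop (12 mm, 15 N). I'll release, lift clear and check.

Request:
{"api": "step_arm", "payload": {"steps": [[0, 0, 0, 0, 0, 0], [0, 0, 4, 0, 0, 0], [0, 0, 5, 0, 0, 0], [0, 0, 8, 0, 0, 0], [0, 0, 20, 0, 0, 0], [0, 0, 25, 0, 0, 0], [0, 0, 25, 0, 0, 0], [0, 0, 20, 0, 0, 0], [0, 0, 0, 0, 0, 0], [0, 0, 0, 0, 0, 0], [0, 0, 0, 0, 0, 0], [0, 0, 0, 0, 0, 0]]}}

```text
clock: 21.9
position: [0.5758, -0.2452, 0.281]
ee_rot: [-3.047, -0.761, 0.003]
force: [0.4, -0.6, 0.5]
width: 0.005
gripper_force: 0.0
```

Run:
```python
from h import *
s=observe();print(s["position"],s["force"],s["clock"])
im=cams.get_image("side")[:,:,::-1];b=cv2.imread("pics/side6.png")
o=np.hstack([cv2.resize(i[95:335,270:405],(396,600)) for i in(b,im)])[:, :792]
cv2.imwrite("pics/z7.png",cv2.convertScaleAbs(o,alpha=1.4))
```

```text
[ 0.57584221 -0.24523864  0.28102228] [ 0.35605931 -0.62281489  0.45157904] 21.9
```

View pics/z7.png

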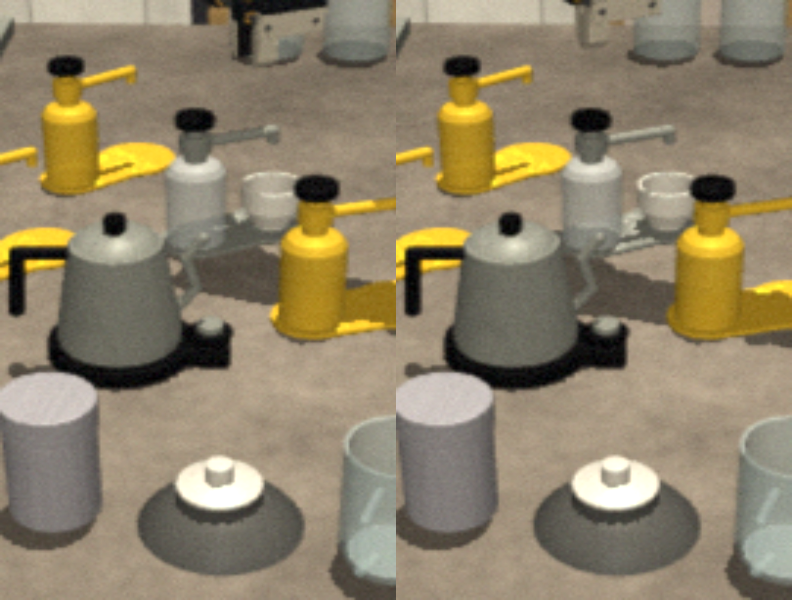

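The before and after views match: the cap is back up at (590,120), the spout is at (668,133) over the gaiwan, and the lid is level on the dome at (615,484). I'll hand in.

```bash
python3 -c "
from cell import job
print(job.sign_off())"
```

```text
the job is handed in; nothing more can be done
None
```

I handed the job in at about 22 s: the lid is balanced on its rest, the spout is over the gaiwan, and the cap was pressed to its stop and is back up; the sign-off returned no verdict.

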